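# Clear and spring open the parts case lid

## Robot

A 7-joint arm with a two-finger parallel gripper is mounted at the origin on the work surface. World frame = base frame: x ahead of the robot, y to its left, z up, the work surface at z = 0. Lengths are in m, angles in rad, forces in N, time in s.
With the tool pointing down it reaches from about 0.4 to 0.875 m from the base axis. Payload 6.5 kg.
Tool frame: the origin (TCP) lies at the very end of the fingers, on their centre line; the grasp point (between the pads) lies 19 mm behind it; z points along the fingers, y is the line along which they close (so a half turn about z gives the same grasp; the last joint's range is limited). The gripper opens to 85 mm and grips with 20 to 120 N. Pads are 22 mm wide; open, the fingers measure 114 mm over their backs; the gripper's body (76 mm by 85 mm) begins 54 mm behind the grasp point. The pads swing forward as they close: fully open they stand 13 mm farther back than shut.
Start: joints at [-1.279, 0.536, -0.004, 1.538, 0.003, 1.067, -0.071], TCP at [0.228, 0.609, 0.2] pointing down, gripper open.
Joint ranges: [-2.7, 2.7], [-0.37, 2.16], [-1.27, 1.26], [0.24, 2.4], [-1.31, 4.45], [0.19, 1.91], [-2.76, 2.76]. Speed limits (rad/s): [2.39, 2.39, 3.14, 3.14, 3.14, 3.14, 3.14].

## Interface

Orientations are given as a rotation vector (axis times angle).
In Python, from cell import robot gives the robot as it stands.
- The arm moves only by the tool send_rows, never from a script. Its argument "deltas" is text: rows parted by semicolons, each of 4 numbers parted by spaces: the shift along the tool's x, y, z in units of 1 m (1.0 is 1 m), then the turn about the tool's z in units of 90 degrees (1.0 is 90 degrees). A call has 1 to 5 rows; each row is the pose to reach, as a shift and turn from the pose commanded when the call began, along the tool's axes at that moment; what a row does not reach only later rows make up. A row lasts 1/10 s, in which the tool goes at most 50 mm and 8.59 degrees, less where a joint would pass 70% of its speed; a pose out of reach is approached as far as the arm can. A call with a number of a shift or a turn outside -1 to 1 is refused whole. A call with a gripper value outside its range is refused whole. "grip" is the opening, from 0 (shut) to 1 (fully open), set as the call begins (left out, the last holds). The fingers move at their own pace and stop on an object; the grip force is fixed at half the most. Time passes only in rows, so rows that repeat a pose let the fingers close. It gives the time, the measured TCP pose, the force, the opening and the grip force at its end, in the units of the state.
- robot.get_obs(): the state, without advancing time (a new reading comes with each control period).
- robot.camera(name): name is "side" or "top" or "wrist"; returns the picture (420x560x3 uint8, red, green, blue); there is no depth.
- robot.calibration(name): a dict with "fx", "fy", "cx", "cy" (pixels), "distortion" ([k1, k2, p1, p2, k3] as OpenCV has them; the pictures are not rectified), "cam_to_world" (4x4, takes a point from camera to world coordinates). Camera axes: x right, y down, z forward; pixel columns grow to the right and rows downward; lengths in m; the calibration is good to about 2 mm. A picture is of the moment at which its call begins: read the wrist's pose just before it. calibration takes no time and is no camera call; for the wrist camera it gives the pose at the moment of the call.
- robot.close_job(): hands the job in; it is judged then, once.
The state is a dict: "t": time; "qpos": joint angles; "qvel": joint speeds; "effort": joint torques, N m; "ee_pos": TCP position; "tcp_rot": TCP orientation; "contact_force": force on the tool from outside, world axes, zero at the start; "wrist_torque": the same for the moment, N m; "opening": opening from 0.0 (shut) to 1.0 (fully open); "finger_force": force on a finger pad.
Only numpy, scipy, OpenCV 4.12 (cv2) and the standard library are available. Lean on these libraries where they do the work, as an engineer would, in place of code of your own. Each camera call takes 0.05 s, during which the arm holds its last target. There are 200 camera calls.

## Task

A round cast boiler end cap has been left standing on the sprung lid of the long walnut parts case. Slide it with the fingertips, never picking it up, off the lid until all of it stands on the fixed ledge beside the lid; then press the brass finger plate on that lid fully down so that the push-to-open catch lets go, and draw back so that the lid springs ajar. Leave the lid of the smaller case shut and the copper safety valves and all other things where they stand.

Things in the scene. Friction and masses are not known exactly. Their poses are not given: they have to be found in the camera images.
- long_case: Long walnut parts case, fixed to the desk, 150 mm (its x) by 260 mm (its y) by 60 mm high; origin at the centre of its underside, z up, its front (-x) towards the robot. The sprung lid is the upper face from y = +5 to +130 mm over the full x length; the rest, y = -130 to +5 mm, is the fixed ledge, flush with the shut lid at 60 mm height. A gallery rail 6 mm thick and 8 mm high edges the ledge on its front, far and outer (-y) sides; nothing stands between lid and ledge.
- long_case_plate (a point): Centre of the 30 mm round brass finger plate, flush in the upper face of the long case's lid, 22 mm behind its front edge and half-way across (case frame: x = -53, y = +67.5, z = 60 mm while shut). Press straight down here.
- long_case_lid (a joint): Long case's lid, rad: 0 shut, -0.042 fully pressed (plate 5 mm down), about 0.25 ajar (front edge 37 mm up); hinged on the case's far (+x) upper edge. The plate resists with about 5 N all the way, so do not stop at first touch; 4.5 to 5 mm down the catch lets go within 0.2 s, the lid pushes back with about 10 N and rises as the finger is drawn up. Pressed less, it comes back shut.
- cap_center (a point): Centre (half-way up) of the loose cast boiler end cap: a round flange 62 mm across and 12 mm thick with a low dome in the middle, 22 mm high in all, about 0.22 kg, lying flange down; it starts on the long case's lid.
- cap: The same end cap; origin at the centre of its underside, z up.
- valve_a_center (a point): Centre (half-way up) of a loose copper safety valve, 26 mm across, 42 mm tall, standing at the far outer corner of the long case's ledge. Leave it.
- valve_b_center (a point): Centre of the other, like copper safety valve, standing on the smaller case's lid. Leave it.
- small_case: Smaller walnut case, fixed, 130 mm square and 60 mm high, all of its top a like sprung lid; origin at the centre of its underside.
- small_case_lid (a joint): Lid of the smaller case, rad, 0 shut; leave it shut.
- engine_cylinder: Bystander: brass oscillating engine cylinder on a 34 by 30 mm block, 96 mm tall, upright on the desk; origin under its centre.
- flywheel: Bystander: blued steel flywheel lying flat, 90 mm across, 22 mm high; origin under its centre.
- screwdriver: Bystander: screwdriver lying on the desk.
- oil_bottle: Bystander: oil bottle, 44 mm across, 110 mm tall; origin under its centre.
- screw_jar: Bystander: screw jar, 60 mm across, 60 mm tall; origin under its centre.
Mind the look-alikes: they are no part of the job. Of the things shaped like the cap, the green one is meant. Leave any white look-alike of the small_case alone.

How it is judged:
By the outcome, as a careful person would: the job done as asked, in the order asked, and still so for the second after the job is handed in, with the robot touching nothing.
It also fails if it takes over 45 s, if anything falls off the work surface, if the arm or the gripper's body presses on something with over 40 N, if the wrist force passes 120 N, or if a joint passes its speed limit or range.

## Working session

There is one attempt and no reset: what is moved stays moved. The work goes in short steps, Python scripts to look and compute and a tool call to move; the robot and the scene stay as the last step left them, time stands still between calls to the robot, and variables do not carry over. Pictures are saved under pics/ and viewed, at most 10 in all, crops included, and the job is handed in when it is done.

Besides the shell and the picture viewer there is one more tool, called after "Request:" in YAML: its name, and indented under it one key for each argument. send_rows: Moves the arm, as the interface text tells. Shifts and turns lie within -1 to 1; 1 stands for 1 m of shift or 90 degrees of turn. Its arguments: {"type":"object","properties":{"deltas":{"type":"string"},"grip":{"type":"number"}},"required":["deltas"]}

```bash
mkdir -p pics; cat > h.py <<'E'
import numpy as np, cv2
from cell import robot
def ray(cal,uv):
    K=np.array([[cal['fx'],0,cal['cx']],[0,cal['fy'],cal['cy']],[0,0,1]])
    p=cv2.undistortPoints(np.array(uv,float).reshape(-1,1,2),K,np.array(cal['distortion'],float)).reshape(-1,2)
    T=np.array(cal['cam_to_world']); d=np.c_[p,np.ones(len(p))]@T[:3,:3].T
    return T[:3,3],d
def plane(cal,uv,z):
    o,d=ray(cal,uv); return o+d*((z-o[2])/d[:,2])[:,None]
def proj(cal,P):
    K=np.array([[cal['fx'],0,cal['cx']],[0,cal['fy'],cal['cy']],[0,0,1]])
    T=np.linalg.inv(np.array(cal['cam_to_world']))
    return cv2.projectPoints(np.array(P,float).reshape(-1,3),cv2.Rodrigues(T[:3,:3])[0],T[:3,3],K,np.array(cal['distortion'],float))[0].reshape(-1,2)
def snap(n,f):
    im=robot.camera(n); cv2.imwrite('pics/'+f,im[:,:,::-1]); return im
E
python3 - <<'E'
from h import *
a=snap('top','top0.png');b=snap('side','side0.png')
cv2.imwrite('pics/both.png',cv2.resize(np.vstack([a,b])[:,:,::-1],None,fx=.7,fy=.7))
o=robot.get_obs();print(o['t'],o['ee_pos'],o['tcp_rot'],o['contact_force'])
E
```

```text
0.1 [0.2274283  0.60826175 0.19961942] [-5.58891586e-01 -3.09129310e+00  2.39844941e-03] [0.20937765 0.26991424 1.00785788]
```

View pics/top0.png

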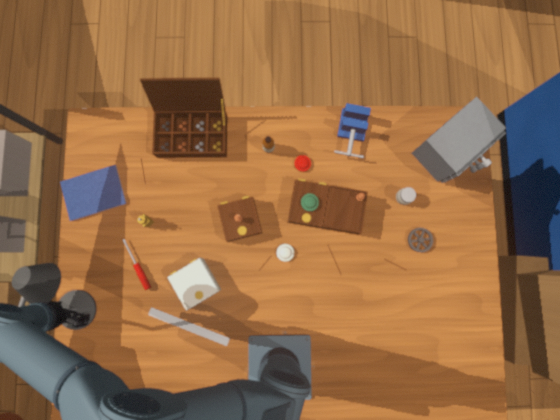

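View pics/side0.png

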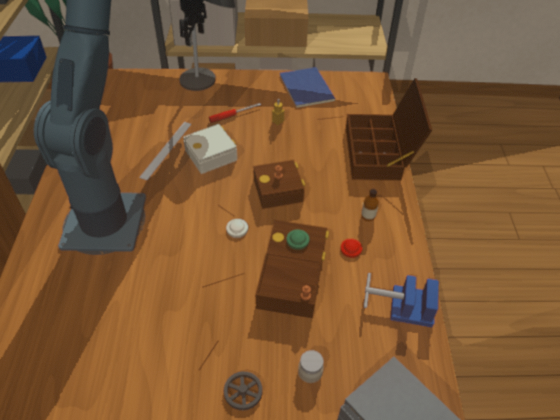

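The top view shows three cap-like discs: green (310,202) on the long case's lid, red (302,163) and white (286,253), both on the desk. The green one is meant. The long case spans about (290..367, 180..233), with its plate at (307,217) and valve A at (360,197). The small case is at (240,218), and its white look-alike at (193,284) is to be left alone. I'll measure and confirm this in an enlarged crop.

```bash
python3 - <<'E'
from h import *
for n,f in (('top','top0.png'),('side','side0.png')):
    cal=robot.calibration(n); im=cv2.imread('pics/'+f); hsv=cv2.cvtColor(im,cv2.COLOR_BGR2HSV)
    print(n,np.round(np.array(cal['cam_to_world'])[:3,3],3),cal['fx'])
    def blobs(lo,hi,z,nm,amin=15):
        m=cv2.inRange(hsv,lo,hi);k,_,st,c=cv2.connectedComponentsWithStats(m)
        for i in range(1,k):
            if st[i,4]>amin: print(nm,c[i].round(1),st[i],plane(cal,[c[i]],z).round(4)[0])
    blobs((60,70,30),(95,255,255),.072,'green',60)
    blobs((22,150,120),(32,255,255),.060,'brass')
    x0,y0,w,h=(200,165,185,85) if n=='top' else (225,150,120,180)
    s=4 if n=='top' else 3.3
    cv2.imwrite('pics/crop_%s.png'%n,cv2.resize(im[y0:y0+h,x0:x0+w],None,fx=s,fy=s,interpolation=cv2.INTER_CUBIC))
E
```

```text
top [ 0.371 -0.003  1.436] 396.9481886265922
green [307.6 201.6] [302 195  12  15 133] [ 0.5688 -0.1023  0.072 ]
side [ 0.506 -1.003  1.199] 531.0743797315856
green [35.6  9.6] [ 26   0  21  23 232] [-0.5626  1.1552  0.072 ]
green [54.3  6.3] [ 46   0  16  19 142] [-0.4853  1.1818  0.072 ]
green [298.1 237.6] [288 231  20  16 194] [ 0.5705 -0.1072  0.072 ]
```

View pics/crop_top.png

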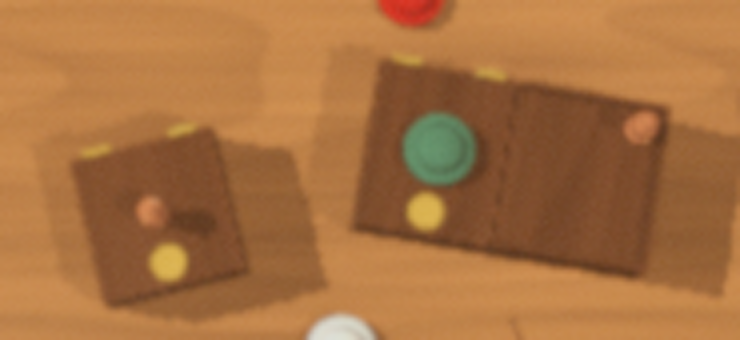

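View pics/crop_side.png

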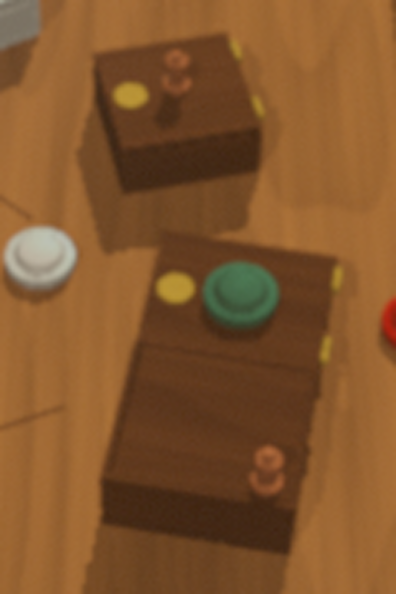

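The crops confirm it: the green cap at (310,202) stands on the long case's lid, beside the brass plate at (306.5,218). The seam runs from (329.5,187) to (322.5,225) in the top image, and valve A's top is at (360.5,196.8). Next come positions and the case pose.

```bash
python3 - <<'E'
from h import *
def T(p): return (np.array(p,float)+.0)/4+[200,165]-.375
def S(p): return np.array(p,float)/3.3+[225,150]-.35
ct=robot.calibration('top');cs=robot.calibration('side')
c=plane(ct,T([(353,229),(643,273),(382,60),(668,107)]),.06)
print('corners nl nr fl fr',c.round(4).tolist())
for n,a,b,z in (('plate',(426,212),(175,288),.06),('cap flange',(440,149),(240,298),.068)):
    print(n,plane(ct,[T(a)],z).round(4),plane(cs,[S(b)],z).round(4))
s=plane(cs,S([(165,234),(337,257),(103,483),(295,500)]),.06)
print('side corners nl fl nr fr',s.round(4).tolist())
print('valve top',plane(ct,[T((642,125))],.1).round(4),plane(cs,[S((268,453))],.1).round(4),'valve base',plane(cs,[S((267,488))],.06).round(4))
# rigid fits
for nm,W in (('top',c[:, :2]),('side',s[[0,2,1,3]][:,:2])):
    M=np.array([(-75,130),(-75,-130),(75,130),(75,-130)])/1000
    A=M-M.mean(0);B=W-W.mean(0)
    th=np.arctan2((A[:,0]*B[:,1]-A[:,1]*B[:,0]).sum(),(A*B).sum());R=np.array([[np.cos(th),-np.sin(th)],[np.sin(th),np.cos(th)]])
    o=W.mean(0); print(nm,'yaw deg',np.degrees(th),'o',o,'res',(W-o-M@R.T).round(4).tolist(),'plate',o+R@[-.053,.0675])
    for g in ([0,-1],): pass
    print(' ledge tgt',o+R@[-.02,-.055])
    for P in [plane(ct,[T((440,149))],.068)[0,:2],plane(cs,[S((240,298))],.068)[0,:2]]: print(' cap in case',R.T@(P-o))
    for P in [plane(ct,[T((642,125))],.1)[0,:2]]: print(' valve in case',R.T@(P-o))
E
```

```text
corners nl nr fl fr [[0.4997, -0.0334, 0.06], [0.4594, -0.2853, 0.06], [0.6491, -0.0604, 0.06], [0.6056, -0.3121, 0.06]]
plate [[ 0.5141 -0.0972  0.06  ]] [[ 0.5153 -0.0963  0.06  ]]
cap flange [[ 0.5683 -0.1097  0.068 ]] [[ 0.5686 -0.1123  0.068 ]]
side corners nl fl nr fr [[0.5064, -0.0377, 0.06], [0.6519, -0.0608, 0.06], [0.4617, -0.2865, 0.06], [0.6071, -0.2997, 0.06]]
valve top [[ 0.5833 -0.2803  0.1   ]] [[ 0.585  -0.2839  0.1   ]] valve base [[ 0.5862 -0.2893  0.06  ]]
top yaw deg -9.671129125203077 o [ 0.55345074 -0.17281348] res [[-0.0017, -0.0014], [0.0017, 0.0031], [-0.0001, -0.0032], [0.0, 0.0014]] plate [ 0.51254347 -0.09736916]
 ledge tgt [ 0.52449538 -0.22367198]
 cap in case [0.00405906 0.06474213]
 cap in case [0.00478749 0.0621848 ]
 valve in case [ 0.04748826 -0.10092603]
side yaw deg -9.562153092102188 o [ 0.55677201 -0.17114055] res [[0.002, -0.0072], [0.0005, 0.0004], [-0.0005, -0.0054], [-0.002, 0.0121]] plate [ 0.51572132 -0.09577417]
 ledge tgt [ 0.52791343 -0.22205403]
 cap in case [0.00118497 0.06253289]
 cap in case [0.00190853 0.05997418]
 valve in case [ 0.04429899 -0.10321757]
```

```bash
cat >> h.py <<'E'
from scipy.spatial.transform import Rotation as Ro
O=np.array([.555,-.172]);TH=np.radians(-9.6);RC=np.array([[np.cos(TH),-np.sin(TH)],[np.sin(TH),np.cos(TH)]])
def plan(cx,cy,z):
    "delta to TCP at case xy (m), world z, tool x along case +y"
    o=robot.get_obs();R=Ro.from_rotvec(o['tcp_rot']).as_matrix();p=np.array(o['ee_pos'])
    t=np.r_[O+RC@[cx,cy],z]; X=np.r_[RC@[0,1],0]; v=R.T@X
    print('t',round(o['t'],2),'case',(RC.T@(p[:2]-O)).round(4),'z',p[2].round(4),'F',np.round(o['contact_force'],1),'open',round(o['opening'],2),'qp',np.round(o['qpos'],2))
    print('delta',(R.T@(t-p)).round(4),'turn',round(np.arctan2(v[1],v[0])/(np.pi/2),4),'tilt',R[:,2].round(3))
E
python3 -c "
from h import *
plan(.003,.112,.2)"
```

```text
t 0.1 case [-0.4531  0.7147] z 0.1996 F [0.2 0.3 1. ] open 1.0 qp [-1.28  0.54 -0.    1.54  0.    1.07 -0.07]
delta [-5.618e-01 -5.056e-01  4.000e-04] turn 0.8789 tilt [-0.    -0.001 -1.   ]
```

Request:
send_rows:
  deltas: "-0.562 -0.506 0 0.879; -0.562 -0.506 0 0.879; -0.562 -0.506 0 0.879; -0.562 -0.506 0 0.879; -0.562 -0.506 0 0.879"
  grip: 0.5

```text
t: 0.6
ee_pos: [0.3436, 0.385, 0.2002]
tcp_rot: [-1.661, -2.667, 0.0]
contact_force: [0.2, 0.1, 0.6]
opening: 0.502
finger_force: 0.0
```

```bash
python3 -c "
from h import *
plan(.003,.112,.2)"
```

```text
t 0.6 case [-0.3013  0.5139] z 0.2002 F [0.2 0.1 0.6] open 0.5 qp [-1.1   0.31  0.21  1.9  -0.08  0.94 -0.4 ]
delta [-5.04e-01  1.19e-02  3.00e-04] turn 0.3975 tilt [-0. -0. -1.]
```

Request:
send_rows:
  deltas: "-0.504 0.012 0 0.397; -0.504 0.012 0 0.397; -0.504 0.012 0 0.397; -0.504 0.012 0 0.397; -0.504 0.012 0 0.397"

```text
t: 1.1
ee_pos: [0.4604, 0.1643, 0.2004]
tcp_rot: [-2.397, -2.031, 0.0]
contact_force: [1.8, -0.0, -0.4]
opening: 0.499
finger_force: 0.0
```

```bash
python3 -c "
from h import *
plan(.003,.112,.15)"
```

```text
t 1.1 case [-0.1494  0.3158] z 0.2004 F [ 1.8 -0.  -0.4] open 0.5 qp [-0.81  0.27  0.44  1.98 -0.15  0.92 -0.45]
delta [-0.2042  0.1518  0.0503] turn 0.0018 tilt [-0.  0. -1.]
```

Request:
send_rows:
  deltas: "-0.204 0.152 0 0; -0.204 0.152 0 0; -0.204 0.152 0.02 0; -0.204 0.152 0.04 0; -0.204 0.152 0.05 0"

```text
t: 1.6
ee_pos: [0.5733, -0.0506, 0.1568]
tcp_rot: [2.391, 2.035, 0.003]
contact_force: [0.5, 1.4, -0.4]
opening: 0.497
finger_force: 0.0
```

Request:
send_rows:
  deltas: "0 0 0 0; 0 0 0 0"

```text
t: 1.8
ee_pos: [0.5711, -0.0497, 0.1555]
tcp_rot: [-2.394, -2.032, 0.003]
contact_force: [-0.6, 1.1, -1.3]
opening: 0.501
finger_force: 0.0
```

```bash
python3 -c "
from h import *
snap('wrist','w1.png')
plan(.003,.112,.09)"
```

```text
t 1.85 case [-0.0046  0.125 ] z 0.1561 F [ 1.5  1.4 -0.2] open 0.5 qp [-0.36  0.49  0.48  1.81 -0.28  0.91  0.1 ]
delta [-0.0131  0.0076  0.0661] turn 0.0045 tilt [-0.001  0.001 -1.   ]
```

View pics/w1.png

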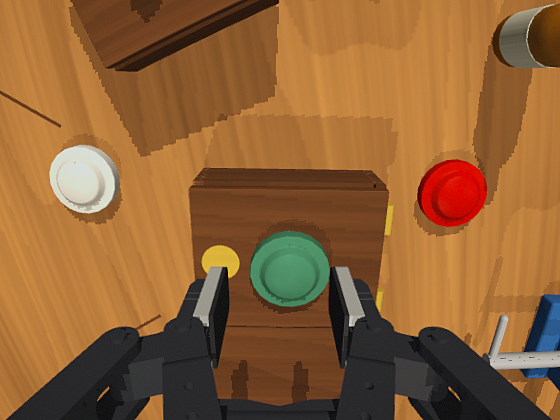

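Wrist view: green cap flange spans columns 250–329, centre about (290,269). The plate is at (220,262), the lid's outer corners at (191,187) and (387,187), and the seam at row 327. Refining from these.

```bash
python3 -c "
from h import *
c=robot.calibration('wrist')
for n,uv,z in (('cap',(289.5,271),.066),('plate',(220.5,262),.06),('cornerNL',(191,187),.06),('cornerFL',(387,187),.06),('seam1',(235,326),.06),('seam2',(330,328),.06),('edgeN',(193,280),.06),('edgeF',(384,270),.06)):
  P=plane(c,[uv],z)[0]; print(n,P.round(4),(RC.T@(P[:2]-O)).round(4))
im=cv2.imread('pics/w1.png');m=cv2.inRange(cv2.cvtColor(im,cv2.COLOR_BGR2HSV),(60,70,30),(90,255,255))
k,_,s,ce=cv2.connectedComponentsWithStats(m)
i=1+s[1:,4].argmax();print(s[i],ce[i])
print(proj(c,[robot.get_obs()['ee_pos']]))
"
```

```text
cap [ 0.5699 -0.1082  0.066 ] [0.004  0.0654]
plate [ 0.5164 -0.0948  0.06  ] [-0.0509  0.0697]
cornerNL [ 0.5077 -0.0303  0.06  ] [-0.0702  0.1318]
cornerFL [ 0.6521 -0.0538  0.06  ] [0.076  0.1327]
seam1 [ 0.5154 -0.1569  0.06  ] [-0.0416  0.0083]
seam2 [ 0.5955 -0.172   0.06  ] [0.04   0.0067]
edgeN [ 0.4906 -0.1074  0.06  ] [-0.0743  0.053 ]
edgeF [ 0.6451 -0.1233  0.06  ] [0.0807 0.063 ]
[ 250  231   80   76 4733] [289.23600254 268.5476442 ]
[[279.13159472 252.81639997]]
```

```bash
sed -i 's/O=np.array(\[.555,-.172\])/O=np.array([.5568,-.1703])/' h.py; python3 -c "
from h import *
plan(.0025,.110,.075)"
```

```text
t 1.85 case [-0.0061  0.123 ] z 0.1561 F [ 1.5  1.4 -0.2] open 0.5 qp [-0.36  0.49  0.48  1.81 -0.28  0.91  0.1 ]
delta [-0.0131  0.0086  0.0811] turn 0.0045 tilt [-0.001  0.001 -1.   ]
```

Request:
send_rows:
  deltas: "-0.013 0.009 0.02 0.004; -0.013 0.009 0.05 0.004; -0.013 0.009 0.075 0.004; -0.013 0.009 0.081 0.004; -0.013 0.009 0.081 0.004"

```text
t: 2.35
ee_pos: [0.5782, -0.0612, 0.0755]
tcp_rot: [-2.396, -2.03, 0.001]
contact_force: [-0.4, -0.1, 0.0]
opening: 0.503
finger_force: 0.0
```

Request:
send_rows:
  deltas: "0 0 0 0; 0 0 0 0"

```text
t: 2.55
ee_pos: [0.5797, -0.0625, 0.0771]
tcp_rot: [2.397, 2.028, 0.003]
contact_force: [0.3, 0.1, 0.7]
opening: 0.497
finger_force: 0.0
```

```bash
python3 -c "
from h import *
plan(.0025,.110,.066)"
```

```text
t 2.55 case [0.0046 0.1101] z 0.0771 F [0.3 0.1 0.7] open 0.5 qp [-0.29  0.62  0.43  1.83 -0.36  0.77  0.17]
delta [-0.0001 -0.0021  0.0111] turn 0.0008 tilt [ 0.003  0.    -1.   ]
```

Request:
send_rows:
  deltas: "0 -0.002 0.004 0; 0 -0.002 0.007 0; 0 -0.002 0.010 0; 0 -0.002 0.010 0"

```text
t: 2.95
ee_pos: [0.5762, -0.0625, 0.065]
tcp_rot: [-2.398, -2.028, 0.001]
contact_force: [0.5, 0.0, 0.4]
opening: 0.502
finger_force: 0.0
```

Request:
send_rows:
  deltas: "0 0 0.002 0; 0 0 0.004 0; 0 0 0.004 0"

```text
t: 3.25
ee_pos: [0.5764, -0.0625, 0.0612]
tcp_rot: [-2.399, -2.028, 0.001]
contact_force: [-0.3, 0.4, -0.2]
opening: 0.502
finger_force: 0.0
```

Request:
send_rows:
  deltas: "0 0 0.0025 0; 0 0 0.0025 0; 0 0 0.0025 0"

```text
t: 3.55
ee_pos: [0.5765, -0.0625, 0.059]
tcp_rot: [-2.399, -2.028, 0.0]
contact_force: [-0.3, -0.2, -0.5]
opening: 0.494
finger_force: 0.0
```

Request:
send_rows:
  deltas: "-0.006 0 0 0; -0.012 0 0 0; -0.018 0 0 0; -0.024 0 0 0; -0.03 0 0 0"

```text
t: 4.05
ee_pos: [0.5715, -0.0929, 0.0591]
tcp_rot: [2.399, 2.028, 0.0]
contact_force: [-0.4, -0.1, -0.2]
opening: 0.499
finger_force: 0.0
```

```bash
python3 -c "
from h import *
snap('wrist','w2.png');snap('side','s2.png')
im=cv2.imread('pics/w2.png');m=cv2.inRange(cv2.cvtColor(im,cv2.COLOR_BGR2HSV),(60,70,30),(90,255,255))
k,_,s,ce=cv2.connectedComponentsWithStats(m);i=1+s[1:,4].argmax();print(s[i],ce[i]);P=plane(robot.calibration('wrist'),[ce[i]],.068)[0];print('cap',RC.T@(P[:2]-O))
plan(.0025,-.014,.059)"
```

```text
[  223   227   115   116 10420] [279.37667946 284.24740883]
cap [0.00161526 0.06498578]
t 4.15 case [0.0015 0.078 ] z 0.0591 F [-0.   0.2 -0.2] open 0.5 qp [-0.22  0.64  0.42  1.85 -0.37  0.73  0.23]
delta [-0.092   0.0011  0.0002] turn -0.0007 tilt [-0.    -0.001 -1.   ]
```

View pics/w2.png

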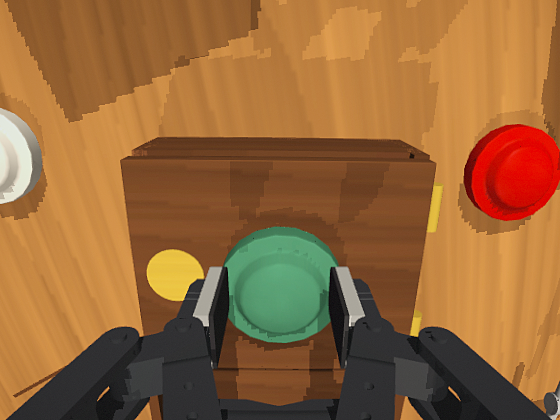

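The cap (centre (279,284)) hasn't moved, and the fingertips at (222,268) and (341,268) appear above the flange. I'll check the tip height from the side camera.

```bash
python3 -c "
from h import *
c=robot.calibration('wrist');T=np.array(c['cam_to_world']);print('cam',T[:3,3].round(4),'fwd',T[:3,2].round(3),c['fx'])
for z in (.06,.066,.072,.078,.085,.09):
  P=plane(c,[(228,268),(332,268)],z);print(z,np.linalg.norm(P[0]-P[1]).round(4),(RC.T@(P[0,:2]-O)).round(4),(RC.T@(P[1,:2]-O)).round(4))
cs=robot.calibration('side');print('tcp px',proj(cs,[robot.get_obs()['ee_pos']]))
im=cv2.imread('pics/s2.png');cv2.imwrite('pics/s2c.png',cv2.resize(im[170:280,230:350],None,fx=5,fy=5,interpolation=cv2.INTER_CUBIC))"
```

```text
cam [ 0.5853 -0.0099  0.2331] fwd [-0.055 -0.321 -0.945] 378.825370637289
0.06 0.0535 [-0.0248  0.0698] [0.0287 0.0697]
0.066 0.0516 [-0.0239  0.073 ] [0.0278 0.0729]
0.072 0.0498 [-0.023   0.0763] [0.0268 0.0761]
0.078 0.0479 [-0.0221  0.0795] [0.0259 0.0794]
0.085 0.0458 [-0.021   0.0833] [0.0248 0.0831]
0.09 0.0442 [-0.0203  0.0859] [0.024  0.0858]
tcp px [[298.09806976 236.60262534]]
```

View pics/s2c.png

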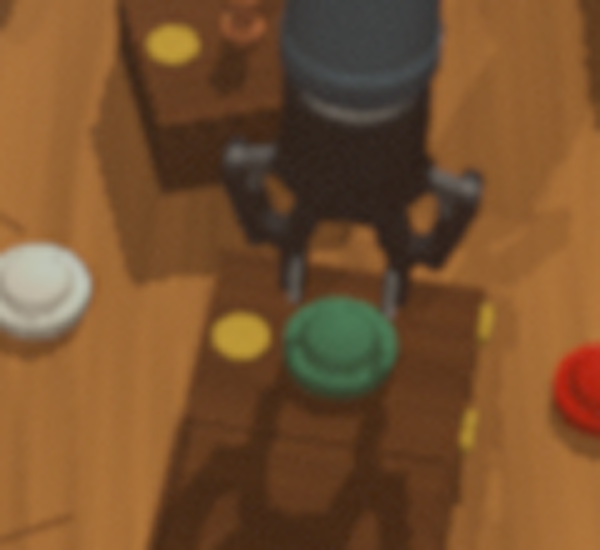

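The tips sit at about z 0.08–0.09, above the flange and well behind the stated TCP at half opening. I'll back off and probe down to the lid.

Request:
send_rows:
  deltas: "0.016 0 0 0; 0.032 0 0 0; 0.032 0 0.003 0; 0.032 0 0.006 0; 0.032 0 0.006 0"

```text
t: 4.65
ee_pos: [0.5764, -0.0606, 0.0525]
tcp_rot: [-2.398, -2.029, 0.002]
contact_force: [-0.1, -1.1, -0.6]
opening: 0.5
finger_force: 0.0
```

Request:
send_rows:
  deltas: "0 0 0.002 0; 0 0 0.004 0; 0 0 0.004 0"

```text
t: 4.95
ee_pos: [0.5766, -0.0609, 0.0488]
tcp_rot: [-2.399, -2.028, 0.001]
contact_force: [-0.6, -0.4, 0.2]
opening: 0.497
finger_force: 0.0
```

Request:
send_rows:
  deltas: "0 0 0.002 0; 0 0 0.004 0; 0 0 0.004 0"

```text
t: 5.25
ee_pos: [0.5767, -0.0605, 0.0447]
tcp_rot: [-2.399, -2.028, 0.0]
contact_force: [-0.1, -0.9, 0.3]
opening: 0.499
finger_force: 0.0
```

Request:
send_rows:
  deltas: "0 0 0.002 0; 0 0 0.004 0; 0 0 0.004 0"

```text
t: 5.55
ee_pos: [0.5767, -0.0605, 0.0407]
tcp_rot: [-2.399, -2.028, 0.0]
contact_force: [0.1, -0.8, -0.4]
opening: 0.5
finger_force: 0.0
```

Request:
send_rows:
  deltas: "0 0 0.0015 0; 0 0 0.003 0; 0 0 0.003 0"

```text
t: 5.85
ee_pos: [0.5768, -0.0605, 0.0378]
tcp_rot: [-2.399, -2.029, 0.0]
contact_force: [0.1, 0.0, -0.7]
opening: 0.499
finger_force: 0.0
```

```bash
python3 -c "
from h import *
snap('wrist','w3.png');plan(.0025,.110,.04)
im=robot.camera('side');cv2.imwrite('pics/s3.png',im[:,:,::-1])
w=cv2.imread('pics/w3.png');a=cv2.resize(cv2.imread('pics/s3.png')[180:260,250:340],(450,400),interpolation=cv2.INTER_CUBIC);b=w[200:400,100:460]
cv2.imwrite('pics/m3.png',np.hstack([a,np.vstack([b,np.zeros((200,360,3),np.uint8)])])[:, :800])"
```

```text
t 5.9 case [0.0015 0.1116] z 0.0379 F [ 0.7 -0.4  0.4] open 0.5 qp [-0.27  0.68  0.4   1.85 -0.39  0.69  0.19]
delta [-0.0016  0.001  -0.0021] turn 0.0004 tilt [-0. -0. -1.]
```

View pics/m3.png

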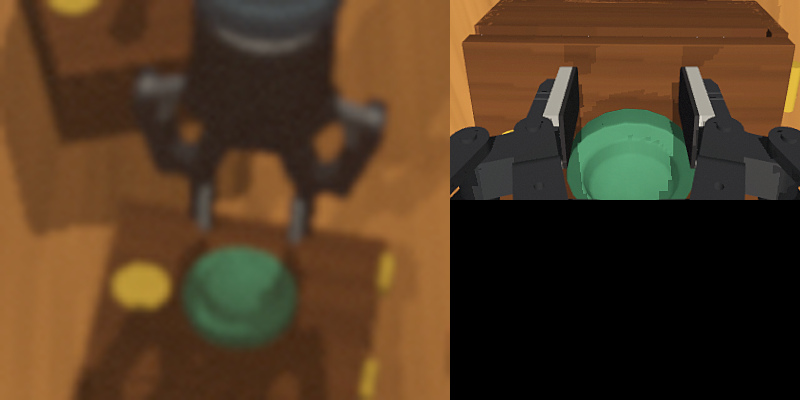

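```bash
python3 -c "
from h import *
cs=robot.calibration('side');o,d=ray(cs,[(290.6,225.6),(309.4,228.2)])
for yy in (.100,.1116,.122):
  n=RC@[0,1];k=(yy-n@(o[:2]-O))/(d[:,:2]@n);P=o+d*k[:,None];print(yy,[(np.r_[RC.T@(p[:2]-O),p[2]]).round(4).tolist() for p in P])
"
```

```text
0.1 [[-0.0233, 0.1, 0.0749], [0.0289, 0.1, 0.0752]]
0.1116 [[-0.0247, 0.1116, 0.0609], [0.0282, 0.1116, 0.0612]]
0.122 [[-0.026, 0.122, 0.0483], [0.0275, 0.122, 0.0487]]
```

Request:
send_rows:
  deltas: "0 0 0.002 0; 0 0 0.004 0; 0 0 0.004 0"

```text
t: 6.25
ee_pos: [0.5766, -0.0605, 0.0337]
tcp_rot: [-2.399, -2.028, 0.001]
contact_force: [0.8, -0.8, -0.5]
opening: 0.501
finger_force: 0.0
```

Request:
send_rows:
  deltas: "0 0 0.0015 0; 0 0 0.003 0; 0 0 0.003 0"

```text
t: 6.55
ee_pos: [0.5768, -0.0605, 0.0308]
tcp_rot: [-2.399, -2.028, 0.0]
contact_force: [-0.1, 0.1, -0.1]
opening: 0.5
finger_force: 0.0
```

Request:
send_rows:
  deltas: "0 0 0.001 0; 0 0 0.002 0; 0 0 0.002 0"

```text
t: 6.85
ee_pos: [0.5768, -0.0605, 0.0289]
tcp_rot: [-2.399, -2.028, 0.0]
contact_force: [-0.4, 0.6, -0.0]
opening: 0.504
finger_force: 0.0
```

Request:
send_rows:
  deltas: "-0.008 0 0 0; -0.015 0 0 0; -0.02 0 0 0; -0.025 0 0 0; -0.03 0 0 0"

```text
t: 7.35
ee_pos: [0.5719, -0.0904, 0.0291]
tcp_rot: [-2.399, -2.028, -0.0]
contact_force: [0.4, 0.8, 0.2]
opening: 0.499
finger_force: 0.5
```

```bash
cat >> h.py <<'E'
def cap():
    for n in ('wrist','side'):
        cal=robot.calibration(n);im=robot.camera(n);m=cv2.inRange(cv2.cvtColor(im,cv2.COLOR_RGB2HSV),(60,70,30),(90,255,255))
        if n=='side': m[:150]=0
        k,_,s,ce=cv2.connectedComponentsWithStats(m);i=1+s[1:,4].argmax()
        P=plane(cal,[ce[i]],.068)[0];print(n,s[i],'cap case',(RC.T@(P[:2]-O)).round(4))
E
python3 -c "
from h import *
plan(.0025,-.014,.0289);cap()"
```

```text
t 7.35 case [0.0016 0.0813] z 0.0291 F [0.4 0.8 0.2] open 0.5 qp [-0.21  0.69  0.39  1.85 -0.39  0.68  0.25]
delta [-0.0953  0.0008  0.0002] turn 0.0003 tilt [ 0.  0. -1.]
wrist [  212   289   134   117 11976] cap case [0.0011 0.053 ]
side [288 235  18  17 194] cap case [-0.0005  0.0521]
```

Request:
send_rows:
  deltas: "-0.008 0 0 0; -0.016 0 0 0; -0.024 0 0 0; -0.032 0 0 0; -0.04 0 0 0"

```text
t: 7.95
ee_pos: [0.5651, -0.1305, 0.029]
tcp_rot: [2.399, 2.028, -0.0]
contact_force: [-0.2, 0.3, -0.4]
opening: 0.498
finger_force: 0.5
```

```bash
python3 -c "
from h import *
plan(.0025,-.018,.0289);cap()"
```

```text
t 7.95 case [0.0015 0.0406] z 0.029 F [-0.2  0.3 -0.4] open 0.5 qp [-0.13  0.69  0.39  1.85 -0.39  0.68  0.31]
delta [-0.0586  0.001   0.0001] turn 0.0002 tilt [-0. -0. -1.]
wrist [  212   289   134   117 11961] cap case [0.001  0.0124]
side [285 247  18  18 209] cap case [-0.001   0.0096]
```

Request:
send_rows:
  deltas: "-0.008 0 0 0; -0.016 0 0 0; -0.024 0 0 0; -0.032 0 0 0; -0.038 0 0 0"

```text
t: 8.55
ee_pos: [0.5587, -0.1682, 0.029]
tcp_rot: [2.399, 2.028, -0.0]
contact_force: [0.6, 0.1, -0.1]
opening: 0.502
finger_force: 0.4
```

Request:
send_rows:
  deltas: "-0.007 0 0 0; -0.014 0 0 0; -0.02 0 0 0; -0.022 0 0 0; -0.022 0 0 0"

```text
t: 9.05
ee_pos: [0.5553, -0.1893, 0.0291]
tcp_rot: [2.399, 2.028, -0.0]
contact_force: [0.2, -0.6, -0.1]
opening: 0.499
finger_force: 0.0
```

```bash
python3 -c "
from h import *
cap();plan(.0025,.0,.0289)"
```

```text
wrist [  212   290   134   116 11878] cap case [ 0.0011 -0.0476]
side [283 264  17  14 178] cap case [-0.0004 -0.0423]
t 9.15 case [ 0.0017 -0.0183] z 0.0291 F [-0.2  0.9 -0.9] open 0.5 qp [-0.03  0.7   0.38  1.83 -0.39  0.69  0.41]
delta [0.0183 0.0008 0.0002] turn 0.0006 tilt [ 0. -0. -1.]
```

Cap is fully on the ledge: edge near y = −14 mm, seam at +5 mm. Now back off, rise, close, and go over the plate.

Request:
send_rows:
  deltas: "0.015 0 0 0; 0.025 0 -0.015 0; 0.03 0 -0.05 0; 0.06 -0.03 -0.06 0; 0.086 -0.055 -0.06 0"

```text
t: 9.65
ee_pos: [0.5167, -0.0928, 0.0917]
tcp_rot: [2.396, 2.028, 0.006]
contact_force: [0.2, 0.6, -0.5]
opening: 0.502
finger_force: 0.0
```

Request:
send_rows:
  deltas: "0 0 0 0; 0 0 0 0; 0 0 0 0; 0 0 0 0"
  grip: 0

```text
t: 10.05
ee_pos: [0.5161, -0.0955, 0.0893]
tcp_rot: [2.399, 2.027, 0.0]
contact_force: [-0.0, 0.7, 0.3]
opening: -0.002
finger_force: 0.0
```

```bash
python3 -c "
from h import *
plan(-.053,.0675,.08);c=robot.calibration('wrist');w=snap('wrist','w4.png')
m=cv2.inRange(cv2.cvtColor(w,cv2.COLOR_RGB2HSV),(22,150,120),(32,255,255));k,_,s,ce=cv2.connectedComponentsWithStats(m);
for i in range(1,k):
  if s[i,4]>100:
    P=plane(c,[ce[i]],.06)[0];print(s[i],(RC.T@(P[:2]-O)).round(4))
"
```

```text
t 10.05 case [-0.0526  0.0669] z 0.0893 F [-0.   0.7  0.3] open -0.0 qp [-0.25  0.52  0.44  1.98 -0.33  0.72  0.23]
delta [ 0.0006 -0.0004  0.0093] turn -0.0001 tilt [ 0.001 -0.001 -1.   ]
[501 150  14  42 285] [0.078  0.1032]
[ 254  208   51   48 1927] [-0.0525  0.0663]
[477 266  14  37 221] [0.0772 0.0292]
```

View pics/w4.png

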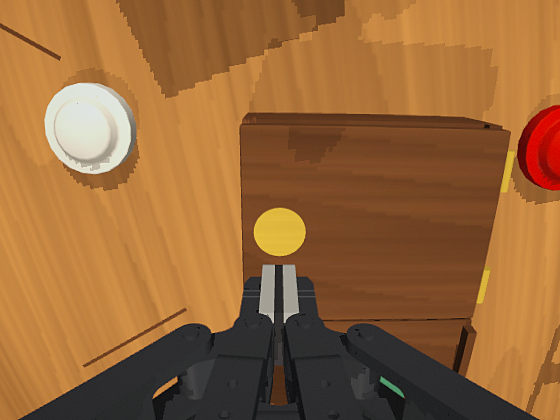

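Plate (279.5,232) is directly ahead of the closed tips, column 278, and its measured position matches the TCP in xy. Descending with force checks.

Request:
send_rows:
  deltas: "0 0 0.01 0; 0 0 0.02 0; 0 0 0.025 0; 0 0 0.025 0"

```text
t: 10.5
ee_pos: [0.5143, -0.0948, 0.0627]
tcp_rot: [-2.398, -2.027, 0.003]
contact_force: [0.2, -0.2, -0.2]
opening: -0.0
finger_force: 0.0
```

Request:
send_rows:
  deltas: "0 0 0.002 0; 0 0 0.004 0; 0 0 0.006 0"

```text
t: 10.8
ee_pos: [0.5156, -0.0948, 0.0581]
tcp_rot: [2.398, 2.028, 0.001]
contact_force: [-0.9, -0.0, -0.2]
opening: 0.001
finger_force: 0.0
```

Request:
send_rows:
  deltas: "0 0 0.002 0; 0 0 0.004 0; 0 0 0.006 0"

```text
t: 11.1
ee_pos: [0.5154, -0.0948, 0.0519]
tcp_rot: [2.399, 2.029, 0.0]
contact_force: [-0.1, 0.1, 0.2]
opening: -0.002
finger_force: 0.0
```

```bash
python3 -c "
from h import *
plan(-.053,.0675,.05);print(proj(robot.calibration('side'),[robot.get_obs()['ee_pos']]));im=snap('side','s5.png');cv2.imwrite('pics/s5c.png',cv2.resize(im[170:310,230:350,::-1],None,fx=4,fy=4,interpolation=cv2.INTER_CUBIC))"
```

```text
t 11.1 case [-0.0534  0.0676] z 0.0519 F [-0.1  0.1  0.2] open -0.0 qp [-0.22  0.58  0.4   1.99 -0.37  0.64  0.26]
delta [-0.0001  0.0004  0.0019] turn 0.0005 tilt [ 0.  0. -1.]
[[277.70477514 238.322369  ]]
```

View pics/s5c.png

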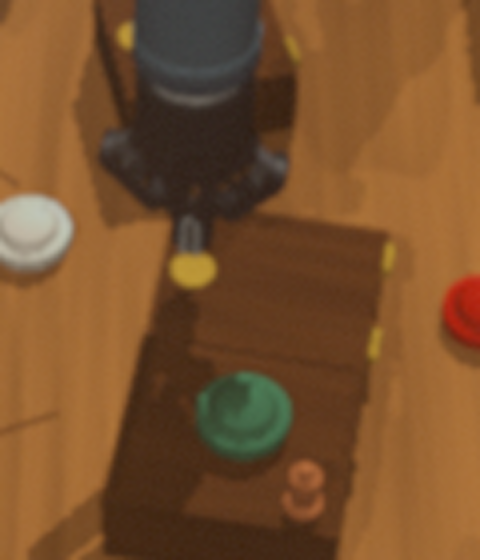

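Cap stands on the ledge at (245,415) in the crop, clear of the valve. Closed tip at (191,250) is about 15–20 mm above the plate. Continuing down.

Request:
send_rows:
  deltas: "0 0 0.002 0; 0 0 0.004 0; 0 0 0.006 0"

```text
t: 11.45
ee_pos: [0.5154, -0.0948, 0.0459]
tcp_rot: [2.399, 2.029, 0.0]
contact_force: [0.9, -0.3, -0.6]
opening: -0.002
finger_force: 0.0
```

Request:
send_rows:
  deltas: "0 0 0.002 0; 0 0 0.003 0; 0 0 0.003 0"

```text
t: 11.75
ee_pos: [0.5152, -0.0948, 0.0429]
tcp_rot: [-2.399, -2.028, 0.0]
contact_force: [-0.9, 0.1, -0.2]
opening: -0.003
finger_force: 0.0
```

Request:
send_rows:
  deltas: "0 0 0.001 0; 0 0 0.002 0; 0 0 0.002 0"

```text
t: 12.05
ee_pos: [0.5153, -0.0948, 0.0409]
tcp_rot: [-2.399, -2.029, 0.0]
contact_force: [-0.3, 0.0, 0.3]
opening: -0.003
finger_force: 0.0
```

Request:
send_rows:
  deltas: "0 0 0.001 0; 0 0 0.002 0; 0 0 0.002 0"

```text
t: 12.35
ee_pos: [0.5153, -0.0947, 0.0389]
tcp_rot: [-2.399, -2.029, 0.0]
contact_force: [-0.2, 0.4, -0.5]
opening: -0.001
finger_force: 0.0
```

Request:
send_rows:
  deltas: "0 0 0.001 0; 0 0 0.002 0; 0 0 0.002 0"

```text
t: 12.65
ee_pos: [0.5153, -0.0948, 0.0369]
tcp_rot: [-2.399, -2.029, 0.0]
contact_force: [0.2, 0.1, 0.2]
opening: -0.001
finger_force: 0.0
```

Request:
send_rows:
  deltas: "0 0 0.001 0; 0 0 0.002 0; 0 0 0.002 0"

```text
t: 12.95
ee_pos: [0.5153, -0.0948, 0.0349]
tcp_rot: [-2.399, -2.028, 0.0]
contact_force: [-0.8, -0.1, -0.1]
opening: 0.002
finger_force: 0.0
```

Request:
send_rows:
  deltas: "0 0 0.001 0; 0 0 0.002 0; 0 0 0.002 0"

```text
t: 13.25
ee_pos: [0.5153, -0.0948, 0.0329]
tcp_rot: [-2.399, -2.029, 0.0]
contact_force: [-0.7, 0.3, 0.4]
opening: 0.004
finger_force: 0.0
```

Request:
send_rows:
  deltas: "0 0 0.001 0; 0 0 0.002 0; 0 0 0.002 0"

```text
t: 13.55
ee_pos: [0.5153, -0.0947, 0.0309]
tcp_rot: [-2.399, -2.029, 0.0]
contact_force: [-0.1, -0.6, -0.9]
opening: 0.0
finger_force: 0.0
```

Request:
send_rows:
  deltas: "0 0 0.001 0; 0 0 0.002 0; 0 0 0.002 0"

```text
t: 13.85
ee_pos: [0.5155, -0.0948, 0.0292]
tcp_rot: [-2.399, -2.029, -0.0]
contact_force: [-1.6, 0.6, 3.8]
opening: -0.001
finger_force: 2.3
```

```bash
python3 - <<'E'
from h import *
plan(-.053,.0675,.02)
c=robot.calibration('side')
# yellow plate visible pixels in side view, compare with s5 picture (tip overlap)
for nm,im in (('s5',cv2.imread('pics/s5.png')),('now',robot.camera('side')[:,:,::-1])):
    m=cv2.inRange(cv2.cvtColor(np.ascontiguousarray(im),cv2.COLOR_BGR2HSV),(20,120,100),(34,255,255))[228:246,268:290]
    print(nm,(m>0).sum()); print('\n'.join(''.join('#' if v else '.' for v in r) for r in m))
E
```

```text
t 13.85 case [-0.0533  0.0676] z 0.0292 F [-1.6  0.6  3.8] open -0.0 qp [-0.2   0.62  0.38  2.   -0.39  0.6   0.28]
delta [-0.0001  0.0003  0.0092] turn 0.0004 tilt [ 0.  0. -1.]
s5 72
......................
......................
......................
......................
......................
......................
......#########.......
.....##########.......
.....###########......
.....###########......
.....###########......
......#########.......
.......#######........
........####..........
......................
......................
......................
......................
now 10
......................
......................
......................
......................
......................
......................
......................
......................
......................
..............#.......
.............##.......
........#....#........
.......#.####.........
......................
......................
......................
......................
......................
```

Contact at z ≈ 0.030 (3.8 N). Pressing the full travel.

Request:
send_rows:
  deltas: "0 0 0.001 0; 0 0 0.002 0; 0 0 0.003 0; 0 0 0.0035 0; 0 0 0.0035 0"

```text
t: 14.4
ee_pos: [0.5155, -0.0948, 0.0257]
tcp_rot: [2.399, 2.028, 0.0]
contact_force: [-0.9, 0.1, 3.0]
opening: 0.0
finger_force: 2.0
```

Request:
send_rows:
  deltas: "0 0 0.0007 0; 0 0 0.0014 0; 0 0 0.0014 0; 0 0 0.0014 0"

```text
t: 14.8
ee_pos: [0.5156, -0.0948, 0.0242]
tcp_rot: [2.399, 2.028, 0.0]
contact_force: [-0.7, 1.4, 9.6]
opening: -0.001
finger_force: 4.7
```

Force jumped to about 10 N, so the catch has let go. Drawing up steadily.

Request:
send_rows:
  deltas: "0 0 -0.004 0; 0 0 -0.008 0; 0 0 -0.012 0; 0 0 -0.016 0"

```text
t: 15.2
ee_pos: [0.5156, -0.0948, 0.0406]
tcp_rot: [2.399, 2.028, 0.001]
contact_force: [-0.0, -0.1, 3.6]
opening: 0.002
finger_force: 1.8
```

Request:
send_rows:
  deltas: "0 0 -0.008 0; 0 0 -0.016 0; 0 0 -0.026 0; 0 0 -0.04 0; 0 0 -0.06 0"

```text
t: 15.7
ee_pos: [0.5143, -0.0947, 0.1007]
tcp_rot: [-2.398, -2.028, 0.002]
contact_force: [1.0, -0.3, 1.0]
opening: 0.0
finger_force: 0.0
```

Request:
send_rows:
  deltas: "0 0 -0.03 0; 0 0 -0.06 0; 0 0 -0.08 0; 0 0 -0.08 0; 0 0 -0.08 0"

```text
t: 16.2
ee_pos: [0.5151, -0.0946, 0.1805]
tcp_rot: [-2.399, -2.029, -0.001]
contact_force: [0.4, 0.1, -0.6]
opening: 0.002
finger_force: 0.0
```

```bash
python3 - <<'E'
from h import *
plan(-.053,.0675,.2);cap()
for n in ('wrist','top','side'):
    c=robot.calibration(n);im=robot.camera(n);m=cv2.inRange(cv2.cvtColor(im,cv2.COLOR_RGB2HSV),(20,120,100),(34,255,255));k,_,s,ce=cv2.connectedComponentsWithStats(m)
    print(n,'expect shut',proj(c,[np.r_[O+RC@[-.053,.0675],.06]]).round(1),'ajar',proj(c,[np.r_[O+RC@[-.049,.0675],.092]]).round(1),[ (ce[i].round(1).tolist(),int(s[i,4])) for i in range(1,k) if s[i,4]>25])
    m=cv2.inRange(cv2.cvtColor(im,cv2.COLOR_RGB2HSV),(0,90,90),(14,200,255));k,_,s,ce=cv2.connectedComponentsWithStats(m)
    if n=='side':
        old=cv2.cvtColor(cv2.imread('pics/side0.png'),cv2.COLOR_BGR2RGB)
        print('side px change at valves',[int(np.abs(im[a:b,e:f].astype(int)-old[a:b,e:f]).mean()) for a,b,e,f in ((284,302,299,313),(165,180,272,285))])
E
```

```text
t 16.2 case [-0.0537  0.0677] z 0.1805 F [ 0.4  0.1 -0.6] open 0.0 qp [-0.31  0.38  0.52  1.91 -0.23  0.91  0.15]
delta [-0.0002  0.0007 -0.0195] turn 0.0006 tilt [ 0.  0. -1.]
wrist [ 315  284   60   49 2127] cap case [ 0.0037 -0.041 ]
side [280 264  22  19 272] cap case [ 0.0012 -0.0483]
wrist expect shut [[280.9 187.6]] ajar [[286.6 199.9]] [([446.5, 145.0], 190), ([287.3, 201.3], 1240), ([433.6, 231.6], 159)]
top expect shut [[305.5 217.1]] ajar [[306.3 215. ]] [([142.1, 219.9], 35), ([241.8, 230.2], 51)]
side expect shut [[277.9 236.5]] ajar [[279.5 229.3]] [([279.5, 229.7], 74)]
side px change at valves [1, 34]
```

Lid is ajar, since the plate matches the ajar projection in the wrist and side views. The cap is at y ≈ −45 mm on the ledge and valve A is unchanged. One quick valve B check, then I'll hand in.

```bash
python3 - <<'E'
from h import *
im=robot.camera('top')[:,:,::-1];old=cv2.imread('pics/top0.png')
for nm,(a,b,e,f) in {'valveB':(211,225,231,245),'valveA':(190,203,353,367)}.items():
    r=[]
    for I in (old,im):
        m=cv2.inRange(cv2.cvtColor(np.ascontiguousarray(I[a:b,e:f]),cv2.COLOR_BGR2HSV),(0,100,140),(14,255,255));r.append((int((m>0).sum()),[round(float(v.mean()),1) for v in np.nonzero(m)]))
    print(nm,r)
    ok=r[1][0]>0 and all(abs(p-q)<1.5 for p,q in zip(r[0][1],r[1][1])); print(ok)
    if nm=='valveA': print('closing',robot.close_job())
E
```

```text
valveB [(61, [6.5, 6.3]), (70, [6.8, 5.9])]
True
valveA [(73, [5.3, 7.3]), (77, [5.3, 7.4])]
True
the job is handed in; nothing more can be done
closing None
```

The job is handed in at about 16 s: the green cap was slid fully onto the fixed ledge, then the brass plate was pressed until the catch let go and the long case's lid sprang ajar. Both valves were still in place in the last top view; the small case's lid was never touched, and the robot finished clear of everything.

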